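# Present the brush stand hole-up from its case

### The job

Fold the lid of the low wooden case back to 110 degrees, so that it leans a little past upright and stays there, before lifting out the square wooden brush stand lying in the case. One end of the stand has a blind hole for a brush and the other is plain: find the hole, turn the stand so the hole faces straight up, and finish while still holding it like that in the gripper, upright and still, with its lower end at least 120 mm above the table and clear of everything else. Leave the other things on the table and in the case where they are.

Things in the scene. Friction and masses are not known exactly. Their poses are not given: they have to be found in the camera images.
- case: low dark wooden case fixed to the table, 270 (x) by 190 (y) by 24 mm high; walls 8 mm thick, inner floor 8 mm above the table. Origin at the centre of its underside; z up. The lid's hinge runs along the case's x at its -y wall
- lid (a joint): angle of the case's lid in rad: 0 shut (lid level over the case), 1.571 straight up, 1.92 = 110 degrees; starts ajar at 0.6 to 1.0, range 0 to 2.4. Lid: stiff hinge, stays where it is left; about 2 to 5 N at its free edge moves it. It opens by turning about the case's +x axis
- lid_hinge (a point): point on the hinge line, mid-length, 28 mm above the table and 91 mm from the case's centre towards the case's -y. Its axes turn with the lid: x along the hinge, y from the hinge to the free edge
- lid_edge (a point): middle of the lid's free edge, 185 mm from the hinge line. The lid is a flat dark wooden panel 270 by 185 by 8 mm, 8 mm thick about this point, without handle; same axes as lid_hinge
- stand: the brush stand: square pale wooden block 40 by 40 by 72 mm, 0.07 to 0.14 kg, lying on a long side on the case floor. Origin at the block's centre; x runs along its length, towards the end with the hole. It starts near the case's middle, the hole end pointing any way but towards the hinge
- stand_mouth (a point): centre of the stand's end with the blind round hole (19 mm wide, 40 mm deep), 36 mm from its centre along its x
- stand_foot (a point): centre of the stand's plain closed end, 36 mm from its centre against its x; it must end lowest
- disc: loose round wooden disc, 34 mm across, 10 mm high, in the case near its hinge; leave alone. Origin under its centre
- tape: loose yellow tape measure, 70 by 66 by 34 mm, on the table; leave alone. Origin under its centre
- cup_a: loose white tea cup, 60 mm across, 55 mm high; leave alone. Origin under its centre
- cup_b: loose white tea cup, 60 mm across, 55 mm high; leave alone. Origin under its centre
- urn: loose small dark turned wooden jar, 60 mm across, 68 mm high; leave alone. Origin under its centre
- vase: loose turned wooden vase, 120 mm across, 220 mm high; leave alone. Origin under its centre
- beads: loose rigid ring of wooden beads, 90 mm across, 18 mm high; leave alone. Origin at its centre on the table

How it is judged:
On the way, in this order (a step that is already met when the one before it is completed fails the run):
1. the lid stands at 110 degrees while the stand still lies in the case (value of joint lid between 1.71 and 2.13 rad and height (world z) of stand below 0.045 m), for 0.2 s.
2. the stand is lifted out of the case in the fingers (value of joint lid between 1.71 and 2.13 rad and height (world z) of stand above 0.09 m and contact force between the fingers and stand above 1 N), for 0.1 s.
At the end, for the whole second after the job is handed in: The lid is at 110 degrees, give or take 12; the stand is held still in the fingers, hole up within 12 degrees, its closed end at least 120 mm above the table, touching nothing else; the other things are upright within 30 mm of where they began (value of joint lid between 1.71 and 2.13 rad and angle between stand's own x axis and vertical below 0.21 rad and height (world z) of stand_foot above 0.12 m and contact force between the fingers and stand above 1 N and contact force between stand and case below 0.1 N and linear speed of stand below 0.03 m/s and angular speed of stand below 0.2 rad/s and contact force between stand and disc below 0.1 N and contact force between stand and tape below 0.1 N and contact force between stand and cup_a below 0.1 N and contact force between stand and cup_b below 0.1 N and contact force between stand and urn below 0.1 N and contact force between stand and vase below 0.1 N and contact force between stand and beads below 0.1 N and distance of each of disc, tape, cup_a, cup_b, urn, vase, beads from where it was at the start of the episode below 0.03 m and angle between each of disc, tape, cup_a, cup_b, urn, vase, beads's own z axis and vertical below 0.3 rad); the arm keeps its last pose, push and grip.
It fails at once if another thing is knocked away or over (distance of any of disc, tape, cup_a, cup_b, urn, vase, beads from where it was at the start of the episode above 0.03 m or angle between any of disc, tape, cup_a, cup_b, urn, vase, beads's own z axis and vertical above 0.5 rad).
It also fails if it takes over 61 s, if anything falls off the work surface, if the arm or the gripper's body presses on something with over 40 N, if the wrist force passes 120 N, or if a joint passes its speed limit or range.

### The arm

A 7-joint arm with a two-finger parallel gripper is mounted at the origin on the work surface. World frame = base frame: x ahead of the robot, y to its left, z up, the work surface at z = 0. Lengths are in m, angles in rad, forces in N, time in s.
With the tool pointing down it reaches from about 0.425 to 0.925 m from the base axis. Payload 6.8 kg.
Tool frame: the origin (TCP) lies between the finger pads; the fingertips stand 11 mm ahead of it and the grasp point (between the pads) lies 8 mm behind it; z points along the fingers, y is the line along which they close (so a half turn about z gives the same grasp; the last joint's range is limited). The gripper opens to 85 mm and grips with 20 to 120 N. Pads are 22 mm wide; open, the fingers measure 114 mm over their backs; the gripper's body (76 mm by 85 mm) begins 54 mm behind the grasp point. The pads swing forward as they close: fully open they stand 13 mm farther back than shut.
Start: joints at [1.064, 0.477, 0.022, 1.555, -0.011, 1.109, -0.083], TCP at [0.262, -0.622, 0.242] pointing down, gripper open.
Joint ranges: [-2.96, 2.96], [-0.34, 2.1], [-1.41, 1.46], [0.24, 2.44], [-1.37, 4.51], [0.17, 1.92], [-2.96, 2.96]. Speed limits (rad/s): [2.39, 2.39, 3.14, 3.14, 3.14, 3.14, 3.14].

### API

Orientations are given as a rotation vector (axis times angle).
In Python, from bench import r gives the robot as it stands.
- The arm moves only by the tool send_rows, never from a script. Its argument "deltas" is a list of rows, each an object of numbers: "dx", "dy", "dz": the shift along the world's x, y, z in mm; "rx", "ry", "rz": the turn, a rotation vector about the world's x, y, z in degrees. A call has 1 to 5 rows; each row is the pose to reach, as a shift and turn from the pose commanded when the call began; what a row does not reach only later rows make up. A row lasts 1/12 s, in which the tool goes at most 41.7 mm and 7.16 degrees, less where a joint would pass 70% of its speed; a pose out of reach is approached as far as the arm can. A call with a gripper value outside its range is refused whole. "jaw" is the finger opening in mm, from 0 to 85.4, set as the call begins (left out, the last holds). The fingers move at their own pace and stop on an object; "newtons" is the grip in N (left out, the last holds). Time passes only in rows, so rows that repeat a pose let the fingers close. It gives the time, the measured TCP pose, the force, the opening and the grip force at its end, in the units of the state.
- r.get_obs(): the state, without advancing time (a new reading comes with each control period).
- r.grab_frame(name): name is "scene" or "top" or "wrist"; returns a dict with "frame" (420x560x3 uint8, blue, green, red), "z_map" (420x560 float32, m along the optical axis (not along the pixel's ray), 0 where there is no reading), "vertical_fov" (degrees; the focal length in pixels is half the picture's height over the tangent of half this angle, whatever the lens; pixels are square), "cx", "cy" (the principal point, pixels), "xyz" and "orientation" of the camera in the world. Camera axes: x right, y down, z forward; pixel columns grow to the right and rows downward; lengths in m; the calibration is good to about 2 mm. The wrist camera is an equidistant fisheye: a pixel r from the principal point sees the ray r / f radians off the axis. A picture is of the moment at which its call begins.
- r.hand_in(): hands the job in; it is judged then, once.
The state is a dict: "clock": time; "joints": joint angles; "qvel": joint speeds; "tau": joint torques, N m; "tcp_pos": TCP position; "orientation": TCP orientation; "contact_force": force on the tool from outside, world axes, zero at the start; "moment": the same for the moment, N m; "grip_width": finger opening in m; "gripper_force": force on a finger pad.
Only numpy, scipy, OpenCV 4.12 (cv2) and the standard library are available. Lean on these libraries where they do the work, as an engineer would, in place of code of your own. Each camera call takes 0.05 s, during which the arm holds its last target. There are 200 camera calls.

## Working session

There is one attempt and no reset: what is moved stays moved. The work goes in short steps, Python scripts to look and compute and a tool call to move; the robot and the scene stay as the last step left them, time stands still between calls to the robot, and variables do not carry over. Pictures are saved under pics/ and viewed, at most 10 in all, crops included, and the job is handed in when it is done.

Besides the shell and the picture viewer there is one more tool, called by a JSON object that holds its "method" and its "body". send_rows: Moves the arm, as the interface text tells. Its arguments: {"type":"object","properties":{"deltas":{"type":"array","items":{"type":"object","properties":{"dx":{"type":"number"},"dy":{"type":"number"},"dz":{"type":"number"},"rx":{"type":"number"},"ry":{"type":"number"},"rz":{"type":"number"}}}},"jaw":{"type":"number"},"newtons":{"type":"number"}},"required":["deltas"]}

```bash
mkdir -p pics; cat > h.py <<'E'
import numpy as np, cv2
from scipy.spatial.transform import Rotation as R
from bench import r
def rot(o):
    o=np.array(o,float)
    return o if o.shape==(3,3) else R.from_rotvec(o).as_matrix()
def grab(n): 
    g=r.grab_frame(n); g['f']=210/np.tan(np.radians(g['vertical_fov'])/2); g['n']=n; return g
def pts(g):
    v,u=np.mgrid[0:420,0:560].astype(float); x=(u-g['cx'])/g['f']; y=(v-g['cy'])/g['f']
    if g['n']=='wrist':
        t=np.hypot(x,y); s=np.where(t>1e-9,np.tan(np.minimum(t,1.5))/np.maximum(t,1e-9),1); x=x*s;y=y*s
    P=np.stack([x,y,np.ones_like(x)],-1)*g['z_map'][...,None]
    return P@rot(g['orientation']).T+np.array(g['xyz'])
E
python3 - <<'E'
from h import *
print(r.get_obs())
a=[]
for n in ('scene','top'):
    g=grab(n); print(n,g['xyz'],g['orientation'],g['vertical_fov'],g['cx'],g['cy'])
    cv2.imwrite(f'pics/{n}0.png',g['frame']); np.save(n+'0.npy',pts(g)); 
E
```

```text
{'clock': 0.0, 'joints': array([ 1.06390588,  0.47781349,  0.02234537,  1.5564713 , -0.01149441,
        1.10934666, -0.08312399]), 'qvel': array([ 3.91077663e-05, -3.62626535e-04, -2.03528319e-03,  1.16400255e-03,
        1.08630787e-04,  1.32192052e-03, -9.63858881e-04]), 'tau': array([-9.59926329e-04, -5.96458876e+01,  1.60729095e+00, -2.81206173e+01,
        1.23555015e-02,  9.43624880e-03,  3.66194934e-05]), 'tcp_pos': array([ 0.26185364, -0.62149042,  0.24130848]), 'orientation': array([-3.07754783e+00, -6.21904167e-01,  8.24417309e-04]), 'contact_force': array([-0.52906835,  0.50834456, -0.17671776]), 'moment': array([ 0.00559606,  0.06557781, -0.00152803]), 'gripper_force': 0.0, 'grip_width': 0.08547674276219465}
scene [1.5213061  0.3868309  1.03903812] [-1.44379998 -2.07664566  0.88148382] 50.40584924197928 277.7570283723339 203.27702080183468
top [0.47480812 0.00891987 1.06828444] [-2.15072497  2.19706116 -0.09410469] 57.516386067625255 284.1117021427504 208.57894743964795
```

View pics/scene0.png

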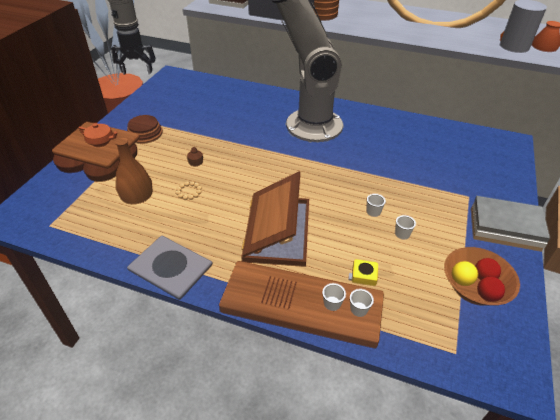

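View pics/top0.png

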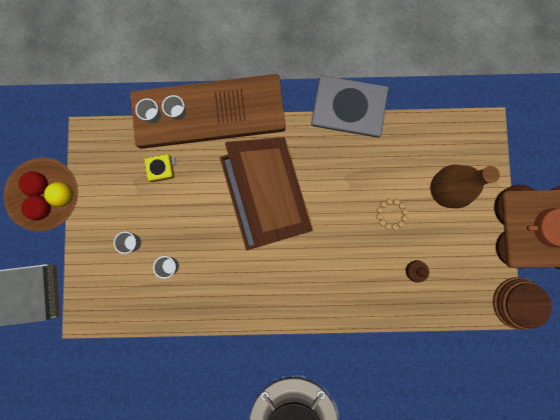

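The scene view shows the lid ajar (about px 275,212) and the interior hidden. In the top view the case is at about px (220–312, 138–250), hinge on the right (-y), opening to the left, and cups at (125,243) and (165,267).

```bash
python3 - <<'E'
from h import *
for n,(u0,u1,v0,v1) in {'top':(215,320,130,255),'scene':(235,320,165,268)}.items():
    P=np.load(n+'0.npy')[v0:v1,u0:u1].reshape(-1,3)
    ok=(P[:,2]>0.05)&(P[:,2]<0.25); Q=P[ok]
    rng=np.random.default_rng(0); best=0
    for _ in range(300):
        a=Q[rng.choice(len(Q),3,False)]; nn=np.cross(a[1]-a[0],a[2]-a[0]); L=np.linalg.norm(nn)
        if L<1e-6: continue
        m=abs((Q-a[0])@(nn/L))<0.003
        if m.sum()>best: best=m.sum(); M=m
    S=Q[M]; c=S.mean(0); nn=np.linalg.svd(S-c,full_matrices=False)[2][2]; nn*=np.sign(nn[2])
    print(n,len(Q),best,c,nn,'tilt',np.arccos(nn[2]))
    h=np.cross(nn,[0,0,1]); h/=np.linalg.norm(h); 
    h*=np.sign(h[0]); up=np.cross(nn,h); up*=np.sign(up[2])
    al=(P-c)@nn; pl=P[(abs(al)<0.004)]
    print(' hinge dir',h,'yaw',np.degrees(np.arctan2(h[1],h[0])))
    s=(pl-c)@h; t=(pl-c)@up; k=(abs(s)<.14)&(abs(t)<.14); 
    print(' s range',np.percentile(s[k],[.5,99.5]),'t',np.percentile(t[k],[.5,99.5]))
    mid=np.percentile(s[k],[.5,99.5]).mean(); 
    E=c+h*mid+up*np.percentile(t[k],99.5); B=c+h*mid+up*np.percentile(t[k],.5)
    print(' edge',E,' bottom',B)
    W=P[(P[:,2]>0.015)&(P[:,2]<0.032)]; print(' rim pts',len(W)); 
    if len(W)>50: print(cv2.minAreaRect((W[:,:2]*1000).astype(np.float32)))
def loc(n,u,v,w=4):
    P=np.load(n+'0.npy')[v-w:v+w+1,u-w:u+w+1].reshape(-1,3); return P.mean(0)
for k,p in dict(cupa=(125,243),cupb=(165,267),tape=(158,168),urn=(420,271),beads=(392,200),vase=(460,187)).items(): print(k,loc('top',*p,w=2).round(3))
a=cv2.imread('pics/scene0.png')[160:275,225:330]; cv2.imwrite('pics/c1.png',cv2.resize(a,None,fx=5,fy=5,interpolation=2))
E
```

```text
top 5314 5025 [0.61198914 0.05799607 0.09871515] [ 0.15511742 -0.56351184  0.81141419] tilt 0.624228655894086
 hinge dir [ 0.96413902  0.26539772 -0.        ] yaw 15.39058647645134
 s range [-0.13191863  0.13536048] t [-0.11395584  0.07287477]
 edge [0.59795495 0.11546391 0.14130838]  bottom [ 0.63818845 -0.03069669  0.0321112 ]
 rim pts 600
((639.7238159179688, 66.93694305419922), (324.88555908203125, 193.09548950195312), 15.402113914489746)
scene 2636 2391 [0.62619822 0.06237411 0.09803335] [ 0.155404   -0.56504264  0.81029403] tilt 0.6261426517582211
 hinge dir [ 0.96419786  0.26518389 -0.        ] yaw 15.377879731344633
 s range [-0.13801176  0.12429668] t [-0.11339798  0.07438675]
 edge [0.60360219 0.11867275 0.14162574]  bottom [ 0.6439528  -0.02804041  0.03157947]
 rim pts 556
((615.1016235351562, 61.74408721923828), (275.6986083984375, 192.6431121826172), 15.50777530670166)
cupa [0.484 0.453 0.008]
cupb [0.416 0.343 0.005]
tape [0.687 0.354 0.035]
urn [ 0.395 -0.338  0.064]
beads [ 0.587 -0.288  0.012]
vase [ 0.599 -0.409  0.164]
```

View pics/c1.png

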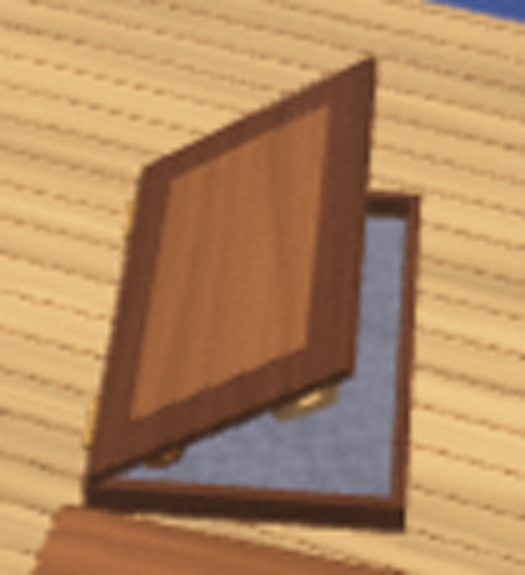

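Case yaw is 15.4°, hinge at about (0.640, -0.028, 0.029), and the lid at 0.625 rad. The crop shows the pale stand under the lid (crop 305,400) and the disc near the hinge (165,455). Next I swing round to the free-edge side.

{"method": "send_rows", "body": {"deltas": [{"dx": 14, "dy": 28, "dz": 22, "rz": 4}, {"dx": 28, "dy": 56, "dz": 44, "rz": 8}, {"dx": 42, "dy": 84, "dz": 66, "rz": 12}, {"dx": 56, "dy": 112, "dz": 88, "rz": 17}, {"dx": 70, "dy": 140, "dz": 110, "rz": 22}], "jaw": 0}}

```text
$.deltas[0]: bad value
```

{"method": "send_rows", "body": {"deltas": [{"dx": 18, "dy": 36, "rz": 5}, {"dx": 36, "dy": 72, "rz": 10}, {"dx": 54, "dy": 108, "rz": 15}, {"dx": 72, "dy": 144, "rz": 20}, {"dx": 85, "dy": 180, "rz": 25}]}}

```text
$.deltas[0]: bad value
```

{"method": "send_rows", "body": {"deltas": [{"dx": 12, "dy": 38, "rz": 4}, {"dx": 24, "dy": 76, "rz": 8}, {"dx": 36, "dy": 114, "rz": 12}, {"dx": 48, "dy": 152, "rz": 16}, {"dx": 60, "dy": 190, "rz": 20}]}}

```text
$.deltas[0]: bad value
```

{"method": "send_rows", "body": {"deltas": [{"dx": 10, "dy": 40, "rz": 3}, {"dx": 20, "dy": 80, "rz": 6}, {"dx": 30, "dy": 120, "rz": 9}, {"dx": 40, "dy": 160, "rz": 12}, {"dx": 50, "dy": 200, "rz": 15.5}]}}

```text
$.deltas[0]: bad value
```

{"method": "send_rows", "body": {"deltas": [{"dx": 14, "dy": 28, "dz": 22, "rx": 0, "ry": 0, "rz": 4}, {"dx": 28, "dy": 56, "dz": 44, "rx": 0, "ry": 0, "rz": 8}, {"dx": 42, "dy": 84, "dz": 66, "rx": 0, "ry": 0, "rz": 12}, {"dx": 56, "dy": 112, "dz": 88, "rx": 0, "ry": 0, "rz": 17}, {"dx": 70, "dy": 140, "dz": 110, "rx": 0, "ry": 0, "rz": 22}], "jaw": 0}}

```text
clock: 0.52
tcp_pos: [0.3324, -0.4804, 0.3528]
orientation: [-2.901, -1.204, 0.001]
contact_force: [0.1, 0.7, -0.5]
grip_width: 0.0254
gripper_force: 0.0
```

{"method": "send_rows", "body": {"deltas": [{"dx": 18, "dy": 36, "dz": 0, "rx": 0, "ry": 0, "rz": 5}, {"dx": 36, "dy": 72, "dz": 0, "rx": 0, "ry": 0, "rz": 10}, {"dx": 54, "dy": 108, "dz": 0, "rx": 0, "ry": 0, "rz": 15}, {"dx": 72, "dy": 144, "dz": 0, "rx": 0, "ry": 0, "rz": 20}, {"dx": 85, "dy": 180, "dz": 0, "rx": 0, "ry": 0, "rz": 25}]}}

```text
clock: 0.93
tcp_pos: [0.418, -0.2998, 0.3521]
orientation: [-2.571, -1.805, -0.0]
contact_force: [0.8, -0.0, -0.8]
grip_width: 0.0001
gripper_force: 0.0
```

{"method": "send_rows", "body": {"deltas": [{"dx": 12, "dy": 38, "dz": 0, "rx": 0, "ry": 0, "rz": 4}, {"dx": 24, "dy": 76, "dz": 0, "rx": 0, "ry": 0, "rz": 8}, {"dx": 36, "dy": 114, "dz": 0, "rx": 0, "ry": 0, "rz": 12}, {"dx": 48, "dy": 152, "dz": 0, "rx": 0, "ry": 0, "rz": 16}, {"dx": 60, "dy": 190, "dz": 0, "rx": 0, "ry": 0, "rz": 20}]}}

```text
clock: 1.35
tcp_pos: [0.477, -0.1102, 0.3522]
orientation: [-2.221, -2.222, 0.001]
contact_force: [0.3, 0.4, -0.7]
grip_width: 0.0
gripper_force: 0.0
```

{"method": "send_rows", "body": {"deltas": [{"dx": 10, "dy": 38, "dz": -5, "rx": 0, "ry": 0, "rz": 3}, {"dx": 20, "dy": 76, "dz": -10, "rx": 0, "ry": 0, "rz": 6}, {"dx": 30, "dy": 114, "dz": -15, "rx": 0, "ry": 0, "rz": 9}, {"dx": 40, "dy": 152, "dz": -20, "rx": 0, "ry": 0, "rz": 12}, {"dx": 50, "dy": 190, "dz": -25, "rx": 0, "ry": 0, "rz": 15.5}]}}

```text
clock: 1.77
tcp_pos: [0.527, 0.0796, 0.327]
orientation: [1.902, 2.5, -0.0]
contact_force: [0.9, -0.6, 0.5]
grip_width: -0.0004
gripper_force: 0.0
```

{"method": "send_rows", "body": {"deltas": [{"dx": 10, "dy": 35, "dz": -5, "rx": -6, "ry": -1.7, "rz": 0}, {"dx": 20, "dy": 70, "dz": -15, "rx": -12, "ry": -3.3, "rz": 0}, {"dx": 30, "dy": 100, "dz": -40, "rx": -18, "ry": -5, "rz": 0}, {"dx": 40, "dy": 120, "dz": -70, "rx": -24, "ry": -6.6, "rz": 0}, {"dx": 53, "dy": 130, "dz": -100, "rx": -30, "ry": -8.3, "rz": 0}]}}

```text
clock: 2.18
tcp_pos: [0.5799, 0.213, 0.227]
orientation: [1.614, 2.126, -0.446]
contact_force: [0.4, -0.2, 0.2]
grip_width: -0.0
gripper_force: 0.0
```

{"method": "send_rows", "body": {"deltas": [{"dx": 0, "dy": 0, "dz": -30, "rx": -5, "ry": -1.4, "rz": 0}, {"dx": 0, "dy": 0, "dz": -60, "rx": -8.6, "ry": -2.4, "rz": 0}, {"dx": 0, "dy": 0, "dz": -90, "rx": -8.6, "ry": -2.4, "rz": 0}, {"dx": 0, "dy": -10, "dz": -115, "rx": -8.6, "ry": -2.4, "rz": 0}, {"dx": 0, "dy": -10, "dz": -115, "rx": -8.6, "ry": -2.4, "rz": 0}]}}

```text
clock: 2.6
tcp_pos: [0.5775, 0.1947, 0.1066]
orientation: [1.529, 2.013, -0.57]
contact_force: [0.2, -1.3, -0.5]
grip_width: 0.0001
gripper_force: 0.0
```

{"method": "send_rows", "body": {"deltas": [{"dx": 4, "dy": -15, "dz": -10, "rx": 0, "ry": 0, "rz": 0}, {"dx": 9, "dy": -33, "dz": -14, "rx": 0, "ry": 0, "rz": 0}, {"dx": 15, "dy": -52, "dz": -14, "rx": 0, "ry": 0, "rz": 0}, {"dx": 20, "dy": -72, "dz": -14, "rx": 0, "ry": 0, "rz": 0}, {"dx": 26, "dy": -90, "dz": -14, "rx": 0, "ry": 0, "rz": 0}]}}

```text
clock: 3.02
tcp_pos: [0.6071, 0.1057, 0.0998]
orientation: [1.535, 2.008, -0.556]
contact_force: [-1.9, 2.7, -0.3]
grip_width: -0.0002
gripper_force: 0.0
```

```bash
cat >> h.py <<'E'
C=np.array([.616,.060]); H=np.array([.9641,.2655]); U=np.array([-.2655,.9641])
def case(p): p=np.asarray(p); q=p[...,:2]-C; return np.stack([q@H,q@U,p[...,2]],-1)
E
python3 - <<'E'
from h import *
g=grab('wrist'); print(g['xyz'],g['f']); cv2.imwrite('pics/w1.png',g['frame'])
o=r.get_obs(); print(case(o['tcp_pos']),o['joints'].round(2),R.from_rotvec(o['orientation']).as_matrix()[:,2])
# lid tip path
for th in np.arange(.6,2.05,.1):
    pass
E
```

```text
[0.570623   0.23995061 0.15547265] 325.19226210127806
[0.00329682 0.04149985 0.10005843] [-0.28  0.71 -0.43  1.79  0.98  1.27 -0.99] [ 0.16972278 -0.6237848  -0.76294607]
```

View pics/w1.png

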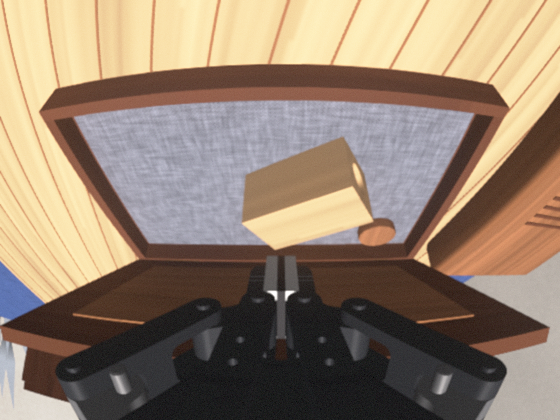

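The wrist view shows the stand (px 245–370, 140–248), its hole at (358,178) facing image right, which is case +x. The disc is at (376,232), and the lid rests on the finger. Now I lift the lid along its arc.

{"method": "send_rows", "body": {"deltas": [{"dx": 1.8, "dy": -6.4, "dz": 11, "rx": 0, "ry": 0, "rz": 0}, {"dx": 3.8, "dy": -14, "dz": 22, "rx": 0, "ry": 0, "rz": 0}, {"dx": 6, "dy": -22, "dz": 32, "rx": 0, "ry": 0, "rz": 0}, {"dx": 8.6, "dy": -31, "dz": 41, "rx": 0, "ry": 0, "rz": 0}, {"dx": 11, "dy": -41, "dz": 49, "rx": 0, "ry": 0, "rz": 0}]}}

```text
clock: 3.48
tcp_pos: [0.6177, 0.0677, 0.1489]
orientation: [1.532, 2.012, -0.553]
contact_force: [1.1, 2.1, -3.2]
grip_width: -0.0001
gripper_force: 1.5
```

{"method": "send_rows", "body": {"deltas": [{"dx": 2.9, "dy": -10.5, "dz": 7.5, "rx": 0, "ry": 0, "rz": 0}, {"dx": 5.9, "dy": -21.5, "dz": 14, "rx": 0, "ry": 0, "rz": 0}, {"dx": 9, "dy": -33, "dz": 19, "rx": 0, "ry": 0, "rz": 0}, {"dx": 12.4, "dy": -45, "dz": 23.5, "rx": 0, "ry": 0, "rz": 0}, {"dx": 15.7, "dy": -57, "dz": 27, "rx": 0, "ry": 0, "rz": 0}]}}

```text
clock: 3.9
tcp_pos: [0.633, 0.0086, 0.1747]
orientation: [1.533, 2.01, -0.557]
contact_force: [0.5, 1.7, -2.1]
grip_width: 0.0004
gripper_force: 1.2
```

```bash
cat >> h.py <<'E'
def lid(P):
    q=case(P.reshape(-1,3)); q=q[(abs(q[:,0])<.12)&(q[:,2]>.06)&(q[:,2]<.25)&(q[:,1]<.1)&(q[:,1]>-.22)]
    t=np.arctan2(q[:,2]-.028,q[:,1]+.091); h,e=np.histogram(t,np.arange(0,2.4,.02)); i=h.argsort()[::-1][:4]; return [(round(float(e[j]),2),int(h[j])) for j in i]
E
python3 - <<'E'
from h import *
for n in ('scene','top'): print(n,lid(pts(grab(n))))
print(case(r.get_obs()['tcp_pos']))
E
```

```text
scene [(1.42, 78), (1.44, 72), (1.4, 61), (1.22, 59)]
top [(1.46, 173), (1.48, 159), (1.24, 121), (1.26, 116)]
[ 0.00236774 -0.05670302  0.17535813]
```

{"method": "send_rows", "body": {"deltas": [{"dx": 3.4, "dy": -12.4, "dz": 2, "rx": 0, "ry": 0, "rz": 0}, {"dx": 6.8, "dy": -24.8, "dz": 3, "rx": 0, "ry": 0, "rz": 0}, {"dx": 10.2, "dy": -37, "dz": 3, "rx": 0, "ry": 0, "rz": 0}, {"dx": 13.4, "dy": -49, "dz": 2, "rx": 0, "ry": 0, "rz": 0}, {"dx": 16.6, "dy": -60, "dz": 0, "rx": 0, "ry": 0, "rz": 0}]}}

```text
clock: 4.42
tcp_pos: [0.6497, -0.0517, 0.1743]
orientation: [1.534, 2.01, -0.557]
contact_force: [-0.3, 2.2, -1.5]
grip_width: 0.0004
gripper_force: 0.9
```

```bash
cat >> h.py <<'E'
def lidfit(P):
    q=case(P.reshape(-1,3)); q=q[(abs(q[:,0])<.125)&(q[:,2]>.07)&(q[:,2]<.25)&(q[:,1]<-.08)&(q[:,1]>-.22)]
    best=0; rng=np.random.default_rng(0)
    for _ in range(300):
        a=q[rng.choice(len(q),2,False)][:,1:]; d=a[1]-a[0]; L=np.hypot(*d)
        if L<.03: continue
        n=np.array([-d[1],d[0]])/L; m=abs((q[:,1:]-a[0])@n)<.003
        if m.sum()>best: best=m.sum(); M=m
    s=q[M][:,1:]; c=s.mean(0); d=np.linalg.svd(s-c,full_matrices=False)[2][0]; d*=np.sign(d[1])
    return np.arctan2(d[1],d[0]),best,c,np.ptp(q[M],axis=0)
E
python3 - <<'E'
from h import *
for n in ('scene','top'):
    P=pts(grab(n)); print(n,lid(P),lidfit(P))
print(case(r.get_obs()['tcp_pos']))
E
```

```text
scene [(1.82, 374), (1.84, 256), (1.8, 207), (1.78, 137)] (np.float64(1.8925017092515934), np.int64(1292), array([-0.12135717,  0.14635778]), array([0.24970249, 0.04961148, 0.13803368]))
top [(1.86, 791), (1.84, 689), (1.82, 329), (1.88, 143)] (np.float64(1.9157014552922969), np.int64(2281), array([-0.12839367,  0.15518412]), array([0.24991583, 0.05273152, 0.13744548]))
[ 0.00196956 -0.11879965  0.17425129]
```

Lid is at about 1.90 rad. Backing off and levelling the tool.

{"method": "send_rows", "body": {"deltas": [{"dx": -8, "dy": 29, "dz": 5, "rx": 0, "ry": 0, "rz": 0}, {"dx": -17, "dy": 62, "dz": 15, "rx": 6, "ry": 1.6, "rz": 0}, {"dx": -27, "dy": 97, "dz": 27, "rx": 12, "ry": 3.3, "rz": 0}, {"dx": -36, "dy": 132, "dz": 40, "rx": 18, "ry": 5, "rz": 0}, {"dx": -45, "dy": 165, "dz": 55, "rx": 24, "ry": 6.6, "rz": 0}]}}

```text
clock: 4.93
tcp_pos: [0.6038, 0.1175, 0.2305]
orientation: [1.772, 2.327, -0.229]
contact_force: [1.0, 0.4, -0.1]
grip_width: 0.0001
gripper_force: 0.0
```

{"method": "send_rows", "body": {"deltas": [{"dx": 0, "dy": 0, "dz": 10, "rx": 6, "ry": 1.6, "rz": 0}, {"dx": 0, "dy": 0, "dz": 25, "rx": 12, "ry": 3.3, "rz": 0}, {"dx": 0, "dy": 0, "dz": 30, "rx": 14.6, "ry": 4, "rz": 0}, {"dx": 0, "dy": 0, "dz": 30, "rx": 14.6, "ry": 4, "rz": 0}, {"dx": 0, "dy": 0, "dz": 30, "rx": 14.6, "ry": 4, "rz": 0}], "jaw": 85}}

```text
clock: 5.35
tcp_pos: [0.6045, 0.1135, 0.2591]
orientation: [1.907, 2.493, -0.001]
contact_force: [0.1, 0.6, -0.1]
grip_width: 0.0608
gripper_force: 0.0
```

```bash
python3 - <<'E'
from h import *
o=r.get_obs(); print(case(o['tcp_pos']),o['joints'].round(2),rot(o['orientation']).round(2))
for n in ('scene','top','wrist'):
    g=grab(n); P=pts(g); q=case(P)
    if n!='wrist': print(n,lidfit(P))
    hsv=cv2.cvtColor(g['frame'],cv2.COLOR_BGR2HSV)
    for nm,lo,hi in (('stand',.042,.055),('disc',.0135,.022)):
        m=(abs(q[...,0])<.12)&(q[...,1]<.08)&(q[...,1]>-.08)&(q[...,2]>lo)&(q[...,2]<hi)
        k,l,st,_=cv2.connectedComponentsWithStats(m.astype(np.uint8))
        if k<2: print(n,nm,'none'); continue
        j=1+st[1:,4].argmax(); p=q[l==j]; rc=cv2.minAreaRect((p[:,:2]*1000).astype(np.float32))
        print(n,nm,len(p),rc,'z',np.median(p[:,2]), cv2.boxPoints(rc).round(0).tolist())
    cv2.imwrite(f'pics/{n}2.png',g['frame']); np.save(n+'2.npy',q)
E
```

```text
[0.00316851 0.05466134 0.2591378 ] [ 0.22  0.45 -0.69  1.65  0.31  1.15 -0.28] [[-0.26  0.97  0.  ]
 [ 0.97  0.26 -0.  ]
 [-0.    0.   -1.  ]]
scene (np.float64(1.9123654449205978), np.int64(1548), array([-0.12245908,  0.1418777 ]), array([0.24947876, 0.05348341, 0.13764059]))
scene stand 256 ((20.708354949951172, 17.018442153930664), (80.59717559814453, 42.37116241455078), 28.73136329650879) z 0.048290459642379824 [[-25.0, 16.0], [-4.0, -21.0], [66.0, 18.0], [46.0, 55.0]]
scene disc 81 ((89.35688781738281, -52.68692398071289), (35.63957595825195, 31.091413497924805), 25.5669002532959) z 0.01782629526222479 [[67.0, -46.0], [80.0, -74.0], [112.0, -59.0], [99.0, -31.0]]
top (np.float64(1.9137879587433022), np.int64(2753), array([-0.12542581,  0.14685321]), array([0.24988731, 0.05364281, 0.1387737 ]))
top stand 8 ((4.826028823852539, -13.887853622436523), (16.68448257446289, 1.8714271783828735), 25.74224853515625) z 0.0479014680958052 [[-3.0, -17.0], [-2.0, -18.0], [13.0, -11.0], [12.0, -9.0]]
top disc 112 ((85.3165512084961, -55.11443328857422), (30.804920196533203, 31.80559539794922), 73.36347961425781) z 0.01816996175670016 [[66.0, -65.0], [96.0, -74.0], [105.0, -45.0], [74.0, -36.0]]
wrist stand 2327 ((20.799835205078125, 17.740367889404297), (72.69837951660156, 40.97338104248047), 29.901031494140625) z 0.04828289977145267 [[-21.0, 17.0], [-0.0, -18.0], [63.0, 18.0], [42.0, 54.0]]
wrist disc 488 ((87.8408203125, -52.23204040527344), (32.49879837036133, 33.2900505065918), 58.534271240234375) z 0.018094802295676504 [[65.0, -57.0], [94.0, -75.0], [111.0, -47.0], [82.0, -30.0]]
```

View pics/wrist2.png

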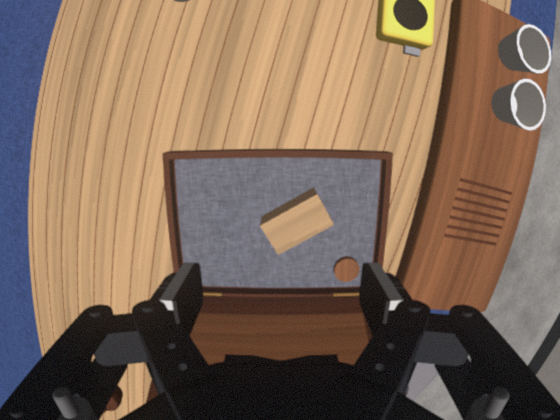

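Wrist view: stand at px (262–333, 190–253), disc at (346,268), lid leaning back. I turn the jaws across the stand and check the hole in an enlarged crop.

{"method": "send_rows", "body": {"deltas": [{"dx": 5, "dy": -6, "dz": -5, "rx": 0, "ry": 0, "rz": -7}, {"dx": 11, "dy": -12, "dz": -10, "rx": 0, "ry": 0, "rz": -14}, {"dx": 16, "dy": -18, "dz": -20, "rx": 0, "ry": 0, "rz": -21}, {"dx": 22, "dy": -25, "dz": -30, "rx": 0, "ry": 0, "rz": -28}, {"dx": 27, "dy": -31, "dz": -40, "rx": 0, "ry": 0, "rz": -35}], "jaw": 64}}

```text
clock: 5.92
tcp_pos: [0.631, 0.0851, 0.2182]
orientation: [2.57, 1.804, -0.001]
contact_force: [0.7, 0.3, 0.4]
grip_width: 0.0642
gripper_force: 0.0
```

{"method": "send_rows", "body": {"deltas": [{"dx": 0, "dy": 0, "dz": 0, "rx": 0, "ry": 0, "rz": -6}, {"dx": 0, "dy": 0, "dz": 0, "rx": 0, "ry": 0, "rz": -12}, {"dx": 0, "dy": 0, "dz": 0, "rx": 0, "ry": 0, "rz": -18}, {"dx": 0, "dy": 0, "dz": 0, "rx": 0, "ry": 0, "rz": -25}, {"dx": 0, "dy": 0, "dz": 0, "rx": 0, "ry": 0, "rz": -25}]}}

```text
clock: 6.33
tcp_pos: [0.6306, 0.0857, 0.2186]
orientation: [2.898, 1.208, -0.002]
contact_force: [-0.3, -0.5, 0.9]
grip_width: 0.0639
gripper_force: 0.0
```

{"method": "send_rows", "body": {"deltas": [{"dx": 0, "dy": 0, "dz": 0, "rx": -4, "ry": 4, "rz": 0}, {"dx": 0, "dy": 0, "dz": 0, "rx": -8, "ry": 8, "rz": 0}, {"dx": 0, "dy": 0, "dz": 0, "rx": -12, "ry": 12, "rz": 0}, {"dx": 0, "dy": 0, "dz": 0, "rx": -17.7, "ry": 17.6, "rz": 0}, {"dx": 0, "dy": 0, "dz": 0, "rx": -17.7, "ry": 17.6, "rz": 0}]}}

```text
clock: 6.75
tcp_pos: [0.6308, 0.0884, 0.2164]
orientation: [2.681, 1.136, -0.607]
contact_force: [-1.1, 1.5, -0.6]
grip_width: 0.064
gripper_force: 0.0
```

```bash
python3 - <<'E'
from h import *
o=r.get_obs(); T=rot(o['orientation']); print(o['tcp_pos'],o['joints'].round(2),T.round(3),np.degrees(np.arctan2(T[1,1],T[0,1])))
g=grab('wrist'); q=case(pts(g)); print(g['xyz'])
m=(abs(q[...,0])<.12)&(abs(q[...,1])<.08)&(q[...,2]>.043)&(q[...,2]<.055)
k,l,st,_=cv2.connectedComponentsWithStats(m.astype(np.uint8)); j=1+st[1:,4].argmax(); p=q[l==j]
rc=cv2.minAreaRect((p[:,:2]*1000).astype(np.float32)); print(len(p),rc,np.median(p[:,2]))
c=np.array(rc[0])/1000; print('centre world',C+c[0]*H+c[1]*U)
a=cv2.imread('pics/w1.png')[120:260,220:400]; b=cv2.imread('pics/scene2.png')[195:270,235:320]
a=cv2.resize(a,(400,311),interpolation=2); b=cv2.resize(b,(352,311),interpolation=2); 
w=cv2.resize(g['frame'],(415,311)); 
cv2.imwrite('pics/m3.png',np.hstack([a,w[:,:392]]))
E
```

```text
[0.63082553 0.08841773 0.21636209] [-0.12  0.67 -0.35  1.38  0.36  1.55 -1.29] [[ 0.627  0.718 -0.302]
 [ 0.65  -0.696 -0.305]
 [-0.429 -0.005 -0.903]] -44.118451697162754
[0.71473346 0.1749036  0.305307  ]
3476 ((21.094635009765625, 17.867507934570312), (73.14559173583984, 40.561309814453125), 29.763887405395508) 0.048102942063444454
centre world [0.63159351 0.08282669]
```

View pics/m3.png

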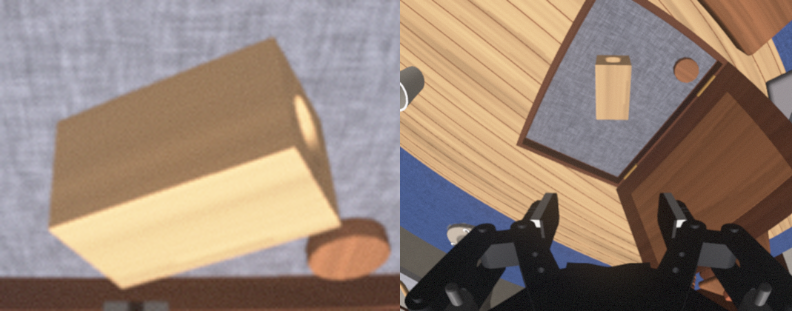

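Confirmed: the hole is on the +x_s end (right end in the left panel at 307,122), and the fingers straddle the stand. Descending.

{"method": "send_rows", "body": {"deltas": [{"dx": 0, "dy": -3.5, "dz": -30, "rx": 0, "ry": 0, "rz": 0}, {"dx": 0, "dy": -3.5, "dz": -60, "rx": 0, "ry": 0, "rz": 0}, {"dx": 0, "dy": -3.5, "dz": -90, "rx": 0, "ry": 0, "rz": 0}, {"dx": 0, "dy": -3.5, "dz": -110, "rx": 0, "ry": 0, "rz": 0}, {"dx": 0, "dy": -3.5, "dz": -120, "rx": 0, "ry": 0, "rz": 0}]}}

```text
clock: 7.22
tcp_pos: [0.6296, 0.0794, 0.0967]
orientation: [2.688, 1.126, -0.599]
contact_force: [-0.8, 0.2, -0.3]
grip_width: 0.0639
gripper_force: 0.0
```

{"method": "send_rows", "body": {"deltas": [{"dx": 0, "dy": 2, "dz": -18, "rx": 0, "ry": 0, "rz": 0}, {"dx": 0, "dy": 2, "dz": -36, "rx": 0, "ry": 0, "rz": 0}, {"dx": 0, "dy": 2, "dz": -52, "rx": 0, "ry": 0, "rz": 0}, {"dx": 0, "dy": 2, "dz": -66, "rx": 0, "ry": 0, "rz": 0}, {"dx": 0, "dy": 2, "dz": -66, "rx": 0, "ry": 0, "rz": 0}]}}

```text
clock: 7.63
tcp_pos: [0.6297, 0.0819, 0.0301]
orientation: [2.688, 1.124, -0.602]
contact_force: [-0.8, -0.8, -0.4]
grip_width: 0.0642
gripper_force: 0.0
```

{"method": "send_rows", "body": {"deltas": [{"dx": 0, "dy": 0, "dz": 0, "rx": 0, "ry": 0, "rz": 0}, {"dx": 0, "dy": 0, "dz": 0, "rx": 0, "ry": 0, "rz": 0}, {"dx": 0, "dy": 0, "dz": 0, "rx": 0, "ry": 0, "rz": 0}, {"dx": 0, "dy": 0, "dz": 0, "rx": 0, "ry": 0, "rz": 0}, {"dx": 0, "dy": 0, "dz": 0, "rx": 0, "ry": 0, "rz": 0}], "jaw": 20, "newtons": 60}}

```text
clock: 8.05
tcp_pos: [0.6321, 0.0827, 0.0342]
orientation: [2.689, 1.123, -0.593]
contact_force: [0.7, 1.5, 1.1]
grip_width: 0.0389
gripper_force: 61.3
```

{"method": "send_rows", "body": {"deltas": [{"dx": 0, "dy": 0, "dz": 12, "rx": 0, "ry": 0, "rz": 0}, {"dx": 0, "dy": 0, "dz": 32, "rx": 0, "ry": 0, "rz": 0}, {"dx": 0, "dy": 0, "dz": 56, "rx": 0, "ry": 0, "rz": 0}, {"dx": 0, "dy": 0, "dz": 80, "rx": 0, "ry": 0, "rz": 0}, {"dx": 0, "dy": 0, "dz": 100, "rx": 0, "ry": 0, "rz": 0}]}}

```text
clock: 8.47
tcp_pos: [0.6317, 0.0825, 0.1359]
orientation: [2.689, 1.123, -0.594]
contact_force: [-0.1, -0.3, -1.5]
grip_width: 0.039
gripper_force: 61.0
```

{"method": "send_rows", "body": {"deltas": [{"dx": -5, "dy": 0, "dz": 24, "rx": 0, "ry": 0, "rz": 0}, {"dx": -10, "dy": 0, "dz": 48, "rx": 0, "ry": 0, "rz": 0}, {"dx": -15, "dy": 5, "dz": 72, "rx": 0, "ry": 0, "rz": -5}, {"dx": -20, "dy": 10, "dz": 96, "rx": 0, "ry": 0, "rz": -10}, {"dx": -25, "dy": 15, "dz": 120, "rx": 0, "ry": 0, "rz": -15}]}}

```text
clock: 8.88
tcp_pos: [0.6058, 0.0978, 0.2555]
orientation: [2.86, 0.77, -0.633]
contact_force: [0.8, 0.1, -1.2]
grip_width: 0.0393
gripper_force: 60.9
```

```bash
python3 - <<'E'
from h import *
o=r.get_obs(); T=rot(o['orientation']); print(o['tcp_pos'],o['joints'].round(2),T.round(3),np.degrees(np.arctan2(T[1,1],T[0,1])),o['gripper_force'],o['grip_width'])
for n in ('scene','top'): print(lidfit(pts(grab(n)))[:2])
E
```

```text
[0.60581892 0.09781644 0.25553913] [-0.11  0.62 -0.32  1.37  0.23  1.61 -1.5 ] [[ 0.784  0.502 -0.365]
 [ 0.455 -0.865 -0.212]
 [-0.422  0.    -0.907]] -59.86859200246474 60.90340867638588 0.03933943922981084
(np.float64(1.9147486399274096), np.int64(1550))
(np.float64(1.9121378959920008), np.int64(2727))
```

{"method": "send_rows", "body": {"deltas": [{"dx": 0, "dy": 0, "dz": 10, "rx": 3.3, "ry": -5.6, "rz": 0}, {"dx": 0, "dy": 0, "dz": 20, "rx": 6.5, "ry": -11.2, "rz": 0}, {"dx": 0, "dy": 0, "dz": 30, "rx": 9.8, "ry": -16.8, "rz": 0}, {"dx": 0, "dy": 0, "dz": 40, "rx": 13, "ry": -22.5, "rz": 0}, {"dx": 0, "dy": 0, "dz": 50, "rx": 16.3, "ry": -28.1, "rz": 0}]}}

```text
clock: 9.4
tcp_pos: [0.6062, 0.0975, 0.3044]
orientation: [-2.994, -0.813, -0.206]
contact_force: [0.9, -0.1, -0.7]
grip_width: 0.0389
gripper_force: 60.9
```

{"method": "send_rows", "body": {"deltas": [{"dx": 0, "dy": 0, "dz": 10, "rx": 3.3, "ry": -5.6, "rz": 0}, {"dx": 0, "dy": 0, "dz": 20, "rx": 6.5, "ry": -11.2, "rz": 0}, {"dx": 0, "dy": 0, "dz": 30, "rx": 9.8, "ry": -16.8, "rz": 0}, {"dx": 0, "dy": 0, "dz": 40, "rx": 13, "ry": -22.5, "rz": 0}, {"dx": 0, "dy": 0, "dz": 50, "rx": 16.3, "ry": -28.1, "rz": 0}]}}

```text
clock: 9.82
tcp_pos: [0.605, 0.0975, 0.3519]
orientation: [-2.713, -0.738, -0.963]
contact_force: [-1.2, 2.2, -0.8]
grip_width: 0.039
gripper_force: 60.9
```

```bash
python3 - <<'E'
from h import *
o=r.get_obs(); T=rot(o['orientation']); print(o['clock'],o['tcp_pos'],o['joints'].round(2),T.round(3))
d=T@R.from_euler('y',0).as_matrix()
E
```

```text
9.8167 [0.60503514 0.09747222 0.35193205] [ 0.36  0.06 -0.52  2.02 -0.47  0.47 -0.82] [[ 0.669  0.505  0.546]
 [ 0.395 -0.863  0.314]
 [ 0.63   0.005 -0.777]]
```

{"method": "send_rows", "body": {"deltas": [{"dx": 10, "dy": 0, "dz": 20, "rx": 2.5, "ry": -4.3, "rz": 0}, {"dx": 20, "dy": 0, "dz": 40, "rx": 5, "ry": -8.6, "rz": 0}, {"dx": 30, "dy": 0, "dz": 60, "rx": 7.6, "ry": -13, "rz": 0}, {"dx": 40, "dy": 0, "dz": 80, "rx": 10.1, "ry": -17.3, "rz": 0}, {"dx": 50, "dy": 0, "dz": 100, "rx": 12.6, "ry": -21.6, "rz": 0}]}}

```text
clock: 10.23
tcp_pos: [0.6433, 0.101, 0.4188]
orientation: [-2.472, -0.68, -1.332]
contact_force: [-0.1, 1.0, -1.3]
grip_width: 0.039
gripper_force: 61.0
```

```bash
python3 - <<'E'
from h import *
o=r.get_obs(); T=rot(o['orientation']); print(o['clock'],o['tcp_pos'],o['joints'].round(2),T.round(3),o['qvel'].round(2))
G0=rot([2.689,1.123,-.593]); xs=np.array([np.cos(np.radians(45.2)),np.sin(np.radians(45.2)),0])
ax=T@G0.T@xs; print('stand x',ax,np.degrees(np.arccos(ax[2])))
g=grab('wrist'); w=grab('scene'); print(lidfit(pts(w))[:2])
cv2.imwrite('pics/m4.png',np.hstack([cv2.resize(g['frame'],(400,300)),cv2.resize(w['frame'][0:300,160:560],(400,300))]))
P=pts(g); np.save('w4.npy',P)
# end face near stand: points within 70mm of grasp point, fit upper face normal
d=np.linalg.norm(P-o['tcp_pos'],axis=-1); hsv=cv2.cvtColor(g['frame'],cv2.COLOR_BGR2HSV)
m=(d<.06)&(hsv[...,1]>60)&(P[...,2]>o['tcp_pos'][2]+.02); q=P[m]; print(m.sum(),q.mean(0) if m.sum() else 0)
if m.sum()>50:
    n=np.linalg.svd(q-np.median(q,0),full_matrices=False)[2][2]; print('face normal',n)
E
```

```text
10.2333 [0.64333753 0.10104123 0.4188082 ] [ 0.66  0.06 -0.74  2.05 -1.24  0.38 -0.05] [[ 0.473  0.511  0.718]
 [ 0.281 -0.859  0.427]
 [ 0.835  0.    -0.55 ]] [ 1.74  0.3  -1.87 -0.06 -0.21 -0.21  0.39]
stand x [0.1276624  0.07321462 0.98911169] 8.462774008142079
(np.float64(1.9122075806125887), np.int64(1547))
9899 [0.64612342 0.10353377 0.45026501]
face normal [ 0.00345456 -0.00840985  0.99995867]
```

View pics/m4.png

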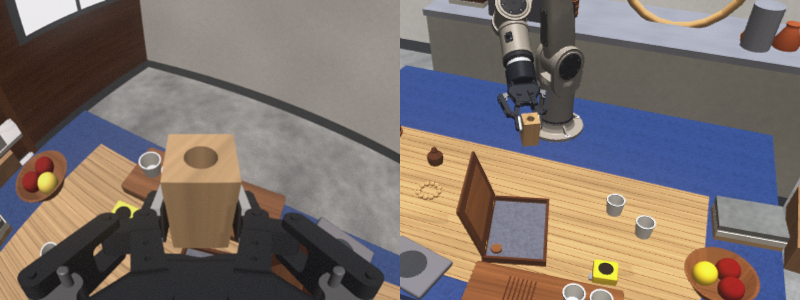

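The hole is visible on top (wrist panel 201,157) and the stand is nearly upright; lid at 1.91. I'll let it settle and check.

{"method": "send_rows", "body": {"deltas": [{"dx": 0, "dy": 0, "dz": 0, "rx": 0, "ry": 0, "rz": 0}, {"dx": 0, "dy": 0, "dz": 0, "rx": 0, "ry": 0, "rz": 0}, {"dx": 0, "dy": 0, "dz": 0, "rx": 0, "ry": 0, "rz": 0}, {"dx": 0, "dy": 0, "dz": 0, "rx": 0, "ry": 0, "rz": 0}, {"dx": 0, "dy": 0, "dz": 0, "rx": 0, "ry": 0, "rz": 0}]}}

```text
clock: 10.75
tcp_pos: [0.6431, 0.1028, 0.4175]
orientation: [-2.472, -0.682, -1.325]
contact_force: [-0.3, 0.4, -1.4]
grip_width: 0.0389
gripper_force: 60.9
```

```bash
cat > chk.py <<'E'
from h import *
o=r.get_obs(); T=rot(o['orientation']); print(o['clock'],o['tcp_pos'],o['joints'].round(2),T.round(3),abs(o['qvel']).max().round(3),o['gripper_force'])
G0=rot([2.689,1.123,-.593]); xs=np.array([np.cos(np.radians(45.2)),np.sin(np.radians(45.2)),0])
ax=T@G0.T@xs; print('kinematic stand x',ax.round(3),np.degrees(np.arccos(ax[2])))
g=grab('wrist'); P=pts(g)-o['tcp_pos']; up=P@ax
m=(np.linalg.norm(P,axis=-1)<.07)&(up>.02)&(up<.055); q=P[m]; h=q@ax
k=np.median(h[h>np.percentile(h,50)]); q=q[abs(h-k)<.006]
for _ in range(3):
    c=q.mean(0); n=np.linalg.svd(q-c,full_matrices=False)[2][2]; n*=np.sign(n[2]); q=q[abs((q-c)@n)<.003]
print('face',len(q),c+o['tcp_pos'],n.round(3),np.degrees(np.arccos(n[2])),np.ptp(q,axis=0))
print('foot z',(c+o['tcp_pos'])[2]-.072*n[2])
for w in('scene','top'): print(lidfit(pts(grab(w)))[:2])
E
python3 chk.py
```

```text
10.75 [0.64308636 0.10283231 0.4175086 ] [ 0.66  0.06 -0.74  2.05 -1.23  0.38 -0.06] [[ 0.476  0.514  0.714]
 [ 0.282 -0.858  0.429]
 [ 0.833 -0.002 -0.553]] 0.012 60.943515971302986
kinematic stand x [0.132 0.073 0.989] 8.676967530044143
face 7637 [0.64328064 0.10261885 0.45285815] [0.153 0.074 0.985] 9.778025301326455 [0.09239757 0.0922782  0.0177612 ]
foot z 0.38190408620098437
(np.float64(1.9144030025902068), np.int64(1542))
(np.float64(1.9119639168735463), np.int64(2748))
```

{"method": "send_rows", "body": {"deltas": [{"dx": 0, "dy": 5, "dz": 0, "rx": 0, "ry": 0, "rz": -3}, {"dx": 0, "dy": 10, "dz": 0, "rx": 0, "ry": 0, "rz": -6}, {"dx": 0, "dy": 15, "dz": 0, "rx": 0, "ry": 0, "rz": -9}, {"dx": 0, "dy": 20, "dz": 0, "rx": 0, "ry": 0, "rz": -12}, {"dx": 0, "dy": 20, "dz": 0, "rx": 0, "ry": 0, "rz": -12}]}}

```text
clock: 11.32
tcp_pos: [0.6354, 0.1238, 0.4243]
orientation: [-2.58, -0.474, -1.377]
contact_force: [0.7, -1.3, -0.7]
grip_width: 0.0387
gripper_force: 62.6
```

```bash
python3 chk.py
```

```text
11.3167 [0.63537112 0.12375695 0.4243162 ] [ 0.81  0.   -1.01  2.07 -1.01  0.17 -0.47] [[ 0.521  0.359  0.774]
 [ 0.194 -0.933  0.303]
 [ 0.832 -0.008 -0.555]] 1.823 62.57184371352196
kinematic stand x [0.147 0.046 0.988] 8.854374283246445
face 7636 [0.63553113 0.12351768 0.45967838] [0.168 0.045 0.985] 9.99335142006116 [0.08778103 0.08763908 0.01822833]
foot z 0.38877076936443133
(np.float64(1.9122764473744784), np.int64(1535))
(np.float64(1.9148568698331745), np.int64(2761))
```

Joint 6 is at its limit, so I undo the yaw and move outward and up, where the wrist has room.

{"method": "send_rows", "body": {"deltas": [{"dx": 5, "dy": -5, "dz": 5, "rx": 0, "ry": 0, "rz": 3}, {"dx": 20, "dy": -5, "dz": 10, "rx": 0, "ry": 0, "rz": 6}, {"dx": 35, "dy": -5, "dz": 15, "rx": 0, "ry": 0, "rz": 9}, {"dx": 50, "dy": -5, "dz": 20, "rx": 0, "ry": 0, "rz": 12}, {"dx": 65, "dy": -5, "dz": 25, "rx": 0, "ry": 0, "rz": 12}]}}

```text
clock: 11.88
tcp_pos: [0.7047, 0.1056, 0.4478]
orientation: [-2.459, -0.702, -1.31]
contact_force: [0.9, -0.9, -0.8]
grip_width: 0.0388
gripper_force: 62.6
```

{"method": "send_rows", "body": {"deltas": [{"dx": 10, "dy": 0, "dz": 0, "rx": 0, "ry": 0, "rz": 0}, {"dx": 20, "dy": 0, "dz": 0, "rx": 0, "ry": 0, "rz": 0}, {"dx": 30, "dy": 0, "dz": 0, "rx": 0, "ry": 0, "rz": 0}, {"dx": 40, "dy": 0, "dz": 0, "rx": 0, "ry": 0, "rz": 0}, {"dx": 50, "dy": 0, "dz": 0, "rx": 0, "ry": 0, "rz": 0}]}}

```text
clock: 12.3
tcp_pos: [0.7534, 0.109, 0.4475]
orientation: [-2.458, -0.705, -1.309]
contact_force: [-0.1, 0.2, -0.3]
grip_width: 0.0387
gripper_force: 62.6
```

```bash
python3 chk.py
```

```text
12.3 [0.75342687 0.10897039 0.44752839] [ 0.61  0.27 -0.79  1.77 -0.67  0.35 -0.55] [[ 0.474  0.534  0.7  ]
 [ 0.292 -0.846  0.447]
 [ 0.831 -0.008 -0.556]] 0.319 62.59370148181915
kinematic stand x [0.136 0.074 0.988] 8.925912238549497
face 7625 [0.75398504 0.10879024 0.48280406] [0.156 0.076 0.985] 9.998737181367334 [0.09190882 0.09224608 0.01808908]
foot z 0.41189762931462015
(np.float64(1.9111338998957963), np.int64(1540))
(np.float64(1.9377481802860779), np.int64(233))
```

{"method": "send_rows", "body": {"deltas": [{"dx": 8, "dy": 0, "dz": 5, "rx": 1.1, "ry": -2, "rz": 0}, {"dx": 16, "dy": 0, "dz": 10, "rx": 2.1, "ry": -4.1, "rz": 0}, {"dx": 24, "dy": 0, "dz": 15, "rx": 3.2, "ry": -6.2, "rz": 0}, {"dx": 30, "dy": 0, "dz": 20, "rx": 4.3, "ry": -8.3, "rz": 0}, {"dx": 30, "dy": 0, "dz": 20, "rx": 4.3, "ry": -8.3, "rz": 0}]}}

```text
clock: 12.87
tcp_pos: [0.7826, 0.1082, 0.4674]
orientation: [-2.322, -0.674, -1.498]
contact_force: [0.1, -0.2, -1.8]
grip_width: 0.0388
gripper_force: 62.6
```

{"method": "send_rows", "body": {"deltas": [{"dx": 0, "dy": 0, "dz": 0, "rx": 0, "ry": 0, "rz": 0}, {"dx": 0, "dy": 0, "dz": 0, "rx": 0, "ry": 0, "rz": 0}, {"dx": 0, "dy": 0, "dz": 0, "rx": 0, "ry": 0, "rz": 0}, {"dx": 0, "dy": 0, "dz": 0, "rx": 0, "ry": 0, "rz": 0}, {"dx": 0, "dy": 0, "dz": 0, "rx": 0, "ry": 0, "rz": 0}]}}

```text
clock: 13.28
tcp_pos: [0.782, 0.1112, 0.4696]
orientation: [-2.32, -0.68, -1.499]
contact_force: [-0.1, 0.6, -1.1]
grip_width: 0.0391
gripper_force: 62.6
```

```bash
python3 chk.py
```

```text
13.2833 [0.78204609 0.11116538 0.469643  ] [ 0.81  0.4  -1.08  1.78 -0.88  0.18 -0.23] [[ 0.345  0.536  0.771]
 [ 0.227 -0.844  0.485]
 [ 0.911  0.008 -0.413]] 0.005 62.58504532277584
kinematic stand x [-0.01 -0.    1.  ] 0.5909910184673338
face 7632 [0.77753271 0.10834891 0.50432274] [0.009 0.001 1.   ] 0.5039690215148676 [0.09324762 0.09298127 0.00619615]
foot z 0.43232552320640627
(np.float64(1.913502650031718), np.int64(1546))Traceback (most recent call last):
  File "chk.py", line 12, in <module>
    for w in('scene','top'): print(lidfit(pts(grab(w)))[:2])
                                   ~~~~~~^^^^^^^^^^^^^^
  File "h.py", line 28, in lidfit
    s=q[M][:,1:]; c=s.mean(0); d=np.linalg.svd(s-c,full_matrices=False)[2][0]; d*=np.sign(d[1])
        ^
UnboundLocalError: cannot access local variable 'M' where it is not associated with a value
```

Upright to within 0.6°, still, lid at 1.91, foot at 0.43 m. Handing in.

```bash
python3 -c "
from bench import r
print(r.hand_in())"
```

```text
the job is handed in; nothing more can be done
None
```

I handed the job in with the lid open at about 110° and the stand held still in the gripper, hole up within about 1° of vertical and its closed end about 0.43 m above the table; I did not re-measure the other things afterwards, and the hand-in returned no verdict.

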